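Book in a spray can: roll it label up, then post its stock card

TASK

Book in the red spray can lying on the black mat: without picking it up, roll it along the mat until the blue stripe in the middle of its white label faces straight up, and leave it lying still on the mat. Then push the orange stock card, which lies on the ledge of the blue tally box, into the box's slot until its end is nearly flush with the box front. Leave the jar, pack, carton, tape roll and cup where they are.

Things in the scene. Friction and masses are not known exactly. Their poses are not given: they have to be found in the camera images.
- can: Red spray can on its side, 66 mm diameter, 180 mm long with its narrower white cap, 0.3 kg; rolls, but stops soon by itself. Origin: on its axis, 90 mm from its bottom end. z: along the can to the cap. x: from the axis out through the middle of its white label (80 deg wide), marked by a 6 mm blue stripe. A 6 mm yellow stripe runs exactly opposite (-x). Label starts sideways or down, on either side.
- mat: Black rubber mat, yellow border lines, fixed, 310 mm (x) by 380 mm (y), 4 mm thick; origin: centre of its underside on the table, z up. The can starts lying along the mat's x, within 25 mm of its middle line: it rolls along the mat's y, about 33 mm per radian. A white jar and a red pack stand near the +x edge, beyond the can's end.
- tally_box: Fixed blue box, 140 mm deep (x), 150 wide (y), 62 high; origin: on the table under the middle of its front face; x points from the front face into the box. In front of the face an aluminium ledge, 150 mm wide, 15 mm high, runs 170 mm towards -x. A roll of red tape lies on the box, a green carton beside it at +y.
- slot (a point): Middle of the lower edge of the slot in the front face of the tally box, 15 mm above the table, level with the ledge's top. The slot, framed in yellow, is 58 mm wide, 12 mm high and 136 mm deep, its floor level with the ledge. Axes as the tally box.
- card: Stiff orange plastic stock card, 110 mm long (x), 52 wide (y), 8 thick, 50 g, white paper field on top, loose and flat on the ledge; its +x end points to the slot within about 15 degrees, 10 to 30 mm short of it, up to 15 mm to one side. Origin: centre of its underside.
- card_tail (a point): Middle of the card's rear (-x) end, at half its thickness; axes as the card.
- jar: White jar with green cap on the mat, a bystander, 44 mm across, 65 mm high; origin: centre of its underside.
- pill_pack: Red pack lying on the mat, a bystander, 30 x 80 x 18 mm; origin: centre of its underside.
- carton: Green carton beside the tally box, a bystander, 50 x 90 x 30 mm; origin: centre of its underside.
- tape_roll: Roll of red tape on top of the tally box, a bystander, 64 mm across, 20 mm high; origin: centre of its underside.
- cup: Blue cup in the middle of the table, a bystander, 72 mm across, 100 mm high; origin: centre of its underside.
Things that resemble listed ones, but are neither listed nor needed, are in the scene too. Leave any turquoise look-alike of the part that bears can alone. Several things have the shape of the card; the one meant has the colours described above.

How it is judged:
By the outcome, as a careful person would: the job done as asked, in the order asked, and still so for the second after the job is handed in, with the robot touching nothing.
It also fails if it takes over 67 s, if anything falls off the work surface, if the arm or the gripper's body presses on something with over 40 N, if the wrist force passes 120 N, or if a joint passes its speed limit or range.

ROBOT

A 6-joint arm with a two-finger parallel gripper is mounted at the origin on the work surface. World frame = base frame: x ahead of the robot, y to its left, z up, the work surface at z = 0. Lengths are in m, angles in degrees, forces in N, time in s.
With the tool pointing down it reaches from about 0.325 to 0.775 m from the base axis. Payload 5.5 kg.
Tool frame: the origin (TCP) lies at the very end of the fingers, on their centre line; the grasp point (between the pads) lies hold_point_z behind it (hold_point_z is the distance from the TCP to the grasp point, in m); z points along the fingers, y is the line along which they close (so a half turn about z gives the same grasp; the last joint's range is limited). The gripper opens to 85 mm and grips with 20 to 120 N. Pads are 22 mm wide; open, the fingers measure 114 mm over their backs; the gripper's body (76 mm by 85 mm) begins 54 mm behind the grasp point. The pads swing forward as they close: fully open they stand 13 mm farther back than shut.
Start: joints at [64.418, 5.22, 70.514, -0, 104.267, -3.249], TCP at [0.228, 0.555, 0.231] pointing down, gripper open.
Joint ranges: [-164.24, 164.24], [-49.07, 125.15], [9.68, 141.18], [-86.29, 266.29], [3.28, 154.24], [-151.56, 151.56]. Speed limits (degrees/s): [147.25, 147.25, 172.46, 180, 180, 180].

INTERFACE

Orientations are given as a 3x3 rotation matrix whose columns are the frame's x, y, z axes.
In Python, from rig import * gives the robot as it stands.
- The arm moves only by the tool arm_command, never from a script. Its arguments are lists of equal length, an entry for each row: "travel": the shift along the tool's x, y, z in cm, a list of three; "dr": the turn, a rotation vector about the tool's x, y, z in rad, a list of three. In form: {"travel": [[tx, ty, tz], ...], "dr": [[ax, ay, az], ...]}. A call has exactly 5 rows; each row shifts and turns the commanded pose from where the row before left it, along the tool's axes as they then stand; what a row does not reach is not made up. A row lasts 1/12 s, in which the tool goes at most 41.7 mm and 7.16 degrees, less where a joint would pass 70% of its speed; a pose out of reach is approached as far as the arm can. A call is refused whole if a number of a shift passes 4.17 or a number of a turn 0.125, either way. A call with a gripper value outside its range is refused whole. "grip" is the finger opening in cm, from 0 to 8.54, set as the call begins (left out, the last holds). The fingers move at their own pace and stop on an object; the grip force is fixed at half the most. Time passes only in rows, so rows that do not move let the fingers close, or fill a call up. It gives the time, the measured TCP pose, the force, the opening and the grip force at its end, in the units of the state.
- get_obs(): the state, without advancing time (a new reading comes with each control period).
- camera(name): name is "scene" or "top" or "wrist"; returns (picture, depth): 384x512x3 uint8, blue, green, red; 384x512 float32, m along the optical axis (not along the pixel's ray), 0 where there is no reading.
- camera_model(name): a dict with "camera_matrix" (3x3 intrinsics, pixels), "R" (3x3) and "t" (3): a world point X has camera coordinates R X + t. Camera axes: x right, y down, z forward; pixel columns grow to the right and rows downward; lengths in m; the calibration is good to about 2 mm. A picture is of the moment at which its call begins: read the wrist's pose just before it. camera_model takes no time and is no camera call; for the wrist camera it gives the pose at the moment of the call.
- sign_off(): hands the job in; it is judged then, once.
The state is a dict: "time_s": time; "joint_pos": joint angles; "qvel": joint speeds; "tau": joint torques, N m; "eef_pos": TCP position; "ee_rot": TCP orientation; "contact_force": force on the tool from outside, world axes, zero at the start; "torque": the same for the moment, N m; "opening": finger opening in m; "gripper_force": force on a finger pad.
Only numpy, scipy, OpenCV 4.12 (cv2) and the standard library are available. Lean on these libraries where they do the work, as an engineer would, in place of code of your own. Each camera call takes 0.05 s, during which the arm holds its last target. There are 200 camera calls.

## Working session

There is one attempt and no reset: what is moved stays moved. The work goes in short steps, Python scripts to look and compute and a tool call to move; the robot and the scene stay as the last step left them, time stands still between calls to the robot, and variables do not carry over. Pictures are saved under pics/ and viewed, at most 10 in all, crops included, and the job is handed in when it is done.

Besides the shell and the picture viewer there is one more tool, called after "Request:" by a JSON object that holds its "api" and its "payload", one argument or row to a line. arm_command: Moves the arm, as the interface text tells. Its arguments: {"type":"object","properties":{"travel":{"type":"array"},"dr":{"type":"array"},"grip":{"type":"number"}},"required":["travel","dr"]}

```bash
mkdir -p pics; ls
python3 - <<'E'
from rig import *
import cv2,numpy as np
o=get_obs();print({k:np.round(v,3).tolist() for k,v in o.items()})
for n in("top","scene"):
    p,d=camera(n);cv2.imwrite(f"pics/{n}0.png",p);np.save(f"pics/{n}0.npy",d)
    m=camera_model(n);print(n,{k:np.round(v,4).tolist() for k,v in m.items()})
E
```

```text
pics
{'time_s': 0.0, 'joint_pos': [64.419, 5.262, 70.586, -0.0, 104.267, -3.248], 'qvel': [0.035, 0.019, 0.018, -0.031, 0.108, 0.003], 'tau': [-0.001, -45.872, -41.803, -0.0, 0.011, -0.0], 'eef_pos': [0.228, 0.555, 0.23], 'ee_rot': [[-0.925, 0.38, -0.001], [0.38, 0.925, -0.002], [0.0, -0.002, -1.0]], 'contact_force': [-0.396, -0.556, -0.357], 'torque': [-0.032, -0.088, 0.014], 'gripper_force': 0.0, 'opening': 0.085}
top {'camera_matrix': [[402.4986, 0.0, 252.3139], [0.0, 402.4986, 188.212], [0.0, 0.0, 1.0]], 'R': [[0.008, -1.0, 0.0013], [-0.9767, -0.0081, -0.2147], [0.2147, 0.0005, -0.9767]], 't': [-0.0258, 0.5333, 1.2359]}
scene {'camera_matrix': [[409.2918, 0.0, 252.5726], [0.0, 409.2918, 194.2216], [0.0, 0.0, 1.0]], 'R': [[-0.018, 0.9997, 0.0179], [0.6907, 0.0253, -0.7227], [-0.7229, -0.0006, -0.6909]], 't': [0.0252, -0.3161, 1.5289]}
```

View pics/top0.png

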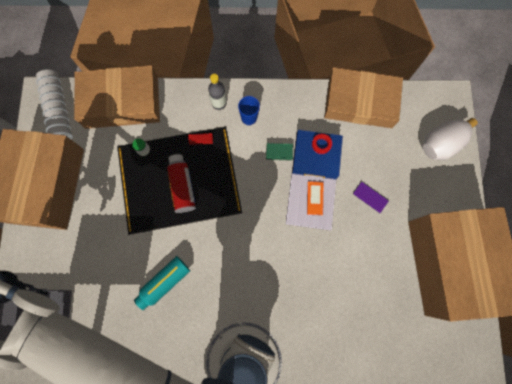

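View pics/scene0.png

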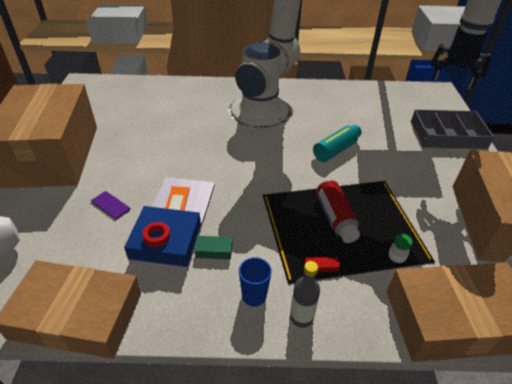

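The top view shows the can at about (180,183) with something whitish on its right (−y) side, the card at (315,197) and the box at (317,155). The scene view shows the can at (337,212). Next I'll zoom in and get coordinates.

```bash
cat > h.py <<'E'
from rig import *
import cv2,numpy as np
def ray(m,uv,z):
    K,R,t=(np.array(m[k]) for k in("camera_matrix","R","t"))
    c=-R.T@t; uv=np.atleast_2d(uv).astype(float)
    d=(R.T@np.linalg.inv(K)@np.c_[uv,np.ones(len(uv))].T).T
    return c+d*((z-c[2])/d[:,2])[:,None]
def proj(m,X):
    K,R,t=(np.array(m[k]) for k in("camera_matrix","R","t"))
    q=(K@(R@np.atleast_2d(X).T+t[:,None])).T
    return q[:,:2]/q[:,2:]
def cloud(m,d,mask):
    K,R,t=(np.array(m[k]) for k in("camera_matrix","R","t"))
    v,u=np.nonzero(mask&(d>0)); z=d[v,u]
    C=(np.linalg.inv(K)@np.c_[u,v,np.ones(len(u))].T)*z
    return (R.T@(C-t[:,None])).T,u,v
E
python3 - <<'E'
from h import *
p=cv2.imread("pics/top0.png");s=cv2.imread("pics/scene0.png")
r=lambda a:cv2.resize(a,(400,400),interpolation=cv2.INTER_CUBIC)
cv2.imwrite("pics/crop0.png",np.hstack([r(p[145:225,145:225]),r(s[172:252,300:380])]))
m=camera_model("top");d=np.load("pics/top0.npy")
b=p.astype(int);B,G,Rr=b[...,0],b[...,1],b[...,2]
reg=np.zeros(p.shape[:2],bool);reg[148:225,155:205]=1
X,u,v=cloud(m,d,reg)
k=X[:,2]>0.03;C=X[k];print("can hi",len(C),C.min(0),C.max(0))
k=X[:,2]>0.058;C=X[k];
(c,sz,a)=cv2.minAreaRect(C[:,:2].astype(np.float32));print("ridge",c,sz,a)
k=X[:,2]>0.04;print("can rect",cv2.minAreaRect(X[k][:,:2].astype(np.float32)))
# mat border yellow
hsv=cv2.cvtColor(p,cv2.COLOR_BGR2HSV)
dark=np.zeros(p.shape[:2],np.uint8);dark[120:240,110:250]=((hsv[120:240,110:250,2]<45)*255)
cn=max(cv2.findContours(cv2.morphologyEx(dark,cv2.MORPH_CLOSE,np.ones((5,5))),0,2)[0],key=cv2.contourArea)
q=cv2.approxPolyDP(cn,8,True)[:,0];print("mat",ray(m,q,.004)[:,:2].round(4).tolist(),)
R=cv2.minAreaRect(ray(m,cn[:,0],.004)[:,:2].astype(np.float32));print(R)
# card: orange
om=((hsv[...,0]>5)&(hsv[...,0]<18)&(hsv[...,1]>180)&(hsv[...,2]>150)); om[:170]=0;om[225:]=0;om[:,:290]=0;om[:,340:]=0
cn=np.argwhere(om)[:,::-1]
print("card",cv2.minAreaRect(ray(m,cn,.023)[:,:2].astype(np.float32)))
bm=((hsv[...,0]>100)&(hsv[...,0]<125)&(hsv[...,1]>150)); bm[:125]=0;bm[182:]=0;bm[:,:285]=0;bm[:,350:]=0
X,u,v=cloud(m,d,bm);k=X[:,2]>.055
print("box top",cv2.minAreaRect(X[k][:,:2].astype(np.float32)),X[k][:,2].mean())
hh=np.hypot
g=np.zeros(p.shape[:2],bool);g[170:235,280:345]=1
X,u,v=cloud(m,d,g);k=(X[:,2]>.009)&(X[:,2]<.03)
print("ledge",cv2.minAreaRect(X[k][:,:2].astype(np.float32)))
E
```

```text
can hi 1105 [0.45763421 0.16209252 0.03060935] [0.64730783 0.25675039 0.07632153]
ridge (0.5537866950035095, 0.21352504193782806) (0.18446189165115356, 0.0541456863284111) 12.691850662231445
can rect ((0.5535025596618652, 0.21470248699188232), (0.18448328971862793, 0.06750388443470001), 12.586943626403809)
mat [[0.7581, 0.0819], [0.7389, 0.1886], [0.7432, 0.1196], [0.696, 0.1216], [0.7351, 0.216], [0.7086, 0.3456], [0.6548, 0.3455], [0.6898, 0.437], [0.392, 0.3839], [0.4645, 0.0154]]
((0.5761955976486206, 0.22914691269397736), (0.3076236844062805, 0.3767256736755371), 11.480945587158203)
card ((0.511874258518219, -0.2279079109430313), (0.04637732729315758, 0.10486054420471191), 88.75904083251953)
box top ((0.6540575623512268, -0.23281890153884888), (0.14488761126995087, 0.14135150611400604), 82.66878509521484) 0.060954495689658945
ledge ((0.5054327249526978, -0.2164899855852127), (0.1504226177930832, 0.181360125541687), 82.68814849853516)
```

View pics/crop0.png

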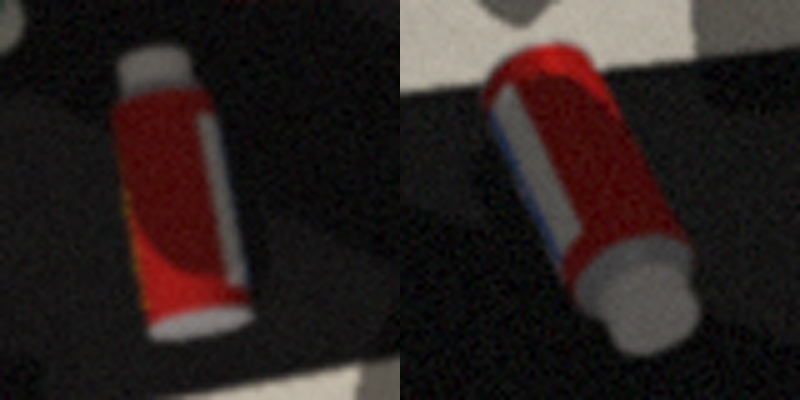

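The label faces −y: the top crop shows its white edge on the right, with yellow just visible on the left. The scene crop shows the blue stripe at the left silhouette, around crop (530,190). So the can has to roll about 90° towards +y. Next I'll compute the roll angle by intersecting rays with the cylinder.

```bash
cat >> h.py <<'E'
def canang(m,uv,c,yaw,r=.033,zc=.037):
    """roll angle of ray hits on the can: 0=up, + toward +y side; also position along axis"""
    K,R,t=(np.array(m[k]) for k in("camera_matrix","R","t"))
    o=-R.T@t; a=np.array([np.cos(yaw),np.sin(yaw),0]); n=np.array([-a[1],a[0],0]); out=[]
    for q in np.atleast_2d(uv):
        d=R.T@np.linalg.inv(K)@np.array([q[0],q[1],1.])
        w=o-np.array([c[0],c[1],zc]); A=np.array([w@n,w[2]]);D=np.array([d@n,d[2]])
        qa,qb,qc=D@D,2*A@D,A@A-r*r; s=qb*qb-4*qa*qc
        s=(-qb-np.sqrt(max(s,0)))/(2*qa); P=A+s*D
        out.append([np.degrees(np.arctan2(P[0],P[1])),(w+s*d)@a])
    return np.array(out)
E
python3 - <<'E'
from h import *
import rig; print([ (k,getattr(rig,k)) for k in dir(rig) if 'hold' in k.lower()])
c=(.5537,.2140);yaw=np.radians(12.4)
for n,lo,hi in(("top",(145,155),(225,205)),("scene",(172,300),(252,380))):
    p=cv2.imread(f"pics/{n}0.png");h=cv2.cvtColor(p,cv2.COLOR_BGR2HSV).astype(int);m=camera_model(n)
    s=np.zeros(p.shape[:2],bool);s[lo[0]:hi[0],lo[1]:hi[1]]=1
    d=np.load(f"pics/{n}0.npy");X,u,v=cloud(m,d,s);k=X[:,2]>.045
    print(n,"rect",cv2.minAreaRect(X[k][:,:2].astype(np.float32)),np.percentile(X[k][:,2],98))
    for nm,mk in(("blue",(h[...,0]>100)&(h[...,0]<130)&(h[...,1]>110)&(h[...,2]>50)),("yellow",(h[...,0]>17)&(h[...,0]<35)&(h[...,1]>110)&(h[...,2]>60)),("white",(h[...,1]<70)&(h[...,2]>70))):
        uv=np.argwhere(s&mk)[:,::-1]
        if len(uv)==0: continue
        A=canang(m,uv,c,yaw);A=A[(abs(A[:,1]+.01)<.05)]
        if len(A):print(nm,len(A),np.percentile(A[:,0],[3,25,50,75,97]).round(1))
E
```

```text
[('hold_point_z', 0.0187)]
top rect ((0.5536484718322754, 0.2146288901567459), (0.18432633578777313, 0.06504993885755539), 13.297438621520996) 0.07270636636847394
white 68 [-68.  -62.4 -57.1 -52.5 -48.5]
scene rect ((0.556704044342041, 0.21314840018749237), (0.18620115518569946, 0.06518062949180603), 14.359736442565918) 0.07156700810245475
blue 10 [-103.3  -95.6  -93.6  -91.   -88.3]
white 320 [-78.7 -62.5   3.2  55.9  58.2]
```

Request:
{"api": "arm_command", "payload": {
  "travel": [
    [0, 0, 0],
    [0, 0, 0],
    [0, 0, 0],
    [0, 0, 0],
    [0, 0, 0]
  ],
  "dr": [
    [0, 0, -0.123],
    [0, 0, -0.123],
    [0, 0, -0.123],
    [0, 0, -0.123],
    [0, 0, -0.123]
  ],
  "grip": 8.54
}}

```text
time_s: 0.52
eef_pos: [0.2279, 0.5548, 0.2306]
ee_rot: [[-0.973, -0.229, -0.001], [-0.229, 0.973, -0.001], [0.001, -0.001, -1.0]]
contact_force: [1.4, -0.1, -0.6]
opening: 0.0856
gripper_force: 0.0
```

Request:
{"api": "arm_command", "payload": {
  "travel": [
    [-1.6, -2.7, 0],
    [-1.6, -2.7, 0],
    [-1.6, -2.7, 0],
    [-1.6, -2.7, 0],
    [-1.6, -2.7, 0]
  ],
  "dr": [
    [0, 0, 0],
    [0, 0, 0],
    [0, 0, 0],
    [0, 0, 0],
    [0, 0, 0]
  ]
}}

```text
time_s: 0.93
eef_pos: [0.3367, 0.4401, 0.2307]
ee_rot: [[-0.975, -0.224, -0.001], [-0.224, 0.975, -0.001], [0.001, -0.001, -1.0]]
contact_force: [0.6, -0.3, 0.4]
opening: 0.0855
gripper_force: 0.0
```

Request:
{"api": "arm_command", "payload": {
  "travel": [
    [-1.6, -2.7, 0],
    [-1.6, -2.7, 0],
    [-1.6, -2.7, 0],
    [-1.6, -2.7, 0],
    [-1.6, -2.7, 0]
  ],
  "dr": [
    [0, 0, 0],
    [0, 0, 0],
    [0, 0, 0],
    [0, 0, 0],
    [0, 0, 0]
  ]
}}

```text
time_s: 1.35
eef_pos: [0.445, 0.3262, 0.2308]
ee_rot: [[-0.975, -0.223, -0.001], [-0.223, 0.975, -0.0], [0.001, -0.0, -1.0]]
contact_force: [0.7, -0.2, 0.3]
opening: 0.0854
gripper_force: 0.0
```

Request:
{"api": "arm_command", "payload": {
  "travel": [
    [-1.6, -2.7, 0],
    [-1.6, -2.7, 0],
    [-1.6, -2.7, 0],
    [-1.6, -2.7, 0],
    [-1.6, -2.7, 0]
  ],
  "dr": [
    [0, 0, 0],
    [0, 0, 0],
    [0, 0, 0],
    [0, 0, 0],
    [0, 0, 0]
  ]
}}

```text
time_s: 1.77
eef_pos: [0.5531, 0.2125, 0.2307]
ee_rot: [[-0.975, -0.223, -0.001], [-0.223, 0.975, -0.0], [0.001, -0.0, -1.0]]
contact_force: [0.1, 0.5, -1.3]
opening: 0.0852
gripper_force: 0.0
```

Request:
{"api": "arm_command", "payload": {
  "travel": [
    [0, 0, 0],
    [0, 0, 0],
    [0, 0, 0],
    [0, 0, 0],
    [0, 0, 0]
  ],
  "dr": [
    [0, 0, 0],
    [0, 0, 0],
    [0, 0, 0],
    [0, 0, 0],
    [0, 0, 0]
  ]
}}

```text
time_s: 2.18
eef_pos: [0.5517, 0.2149, 0.2314]
ee_rot: [[-0.974, -0.225, 0.0], [-0.225, 0.974, 0.0], [-0.0, 0.0, -1.0]]
contact_force: [-0.2, 0.3, 1.3]
opening: 0.0853
gripper_force: 0.0
```

Run:
```python
from h import *
m=camera_model("wrist");p,d=camera("wrist");cv2.imwrite("pics/w1.png",p);np.save("pics/w1.npy",d)
X,u,v=cloud(m,d,d>0);k=(X[:,2]>.045)&(X[:,2]<.08)&(np.hypot(X[:,0]-.555,X[:,1]-.214)<.13)
r=cv2.minAreaRect(X[k][:,:2].astype(np.float32));print(r,np.percentile(X[k][:,2],98))
print(np.array(m["R"]).round(3).tolist(),(-np.array(m["R"]).T@np.array(m["t"])).round(3))
```

```text
((0.5564653873443604, 0.21508070826530457), (0.1839757263660431, 0.06478358060121536), 12.938010215759277) 0.07131529794172221
[[-0.226, 0.974, 0.001], [0.941, 0.218, 0.258], [0.252, 0.059, -0.966]] [0.489 0.201 0.375]
```

View pics/w1.png

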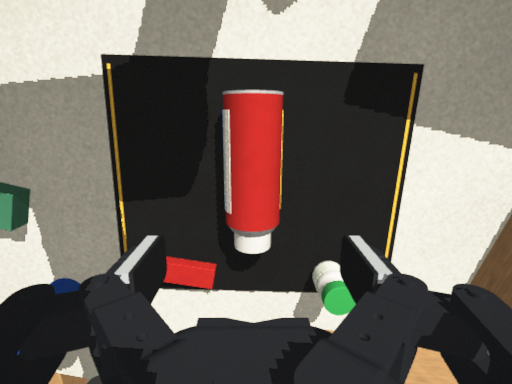

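```bash
cat >> h.py <<'E'
def stripes(n,p,m,c,yaw,rad=.1):
    h=cv2.cvtColor(p,cv2.COLOR_BGR2HSV).astype(int)
    ctr=proj(m,[c[0],c[1],.037])[0]; vv,uu=np.mgrid[:384,:512]
    a=np.array([np.cos(yaw),np.sin(yaw)]);nn=np.array([-a[1],a[0]])
    box=proj(m,[[*(c[:2]+a*s+nn*t),.05] for s,t in((-.08,-.036),(-.08,.036),(.05,.036),(.05,-.036))])
    s=np.zeros((384,512),np.uint8);cv2.fillConvexPoly(s,box.astype(np.int32),1);s=s>0
    for nm,mk in(("blue",(h[...,0]>100)&(h[...,0]<130)&(h[...,1]>110)&(h[...,2]>50)),("yellow",(h[...,0]>15)&(h[...,0]<35)&(h[...,1]>120)&(h[...,2]>60)),("white",(h[...,1]<60)&(h[...,2]>90))):
        uv=np.argwhere(s&mk)[:,::-1]
        if len(uv)==0: continue
        A=canang(m,uv,c,yaw);A=A[(abs(A[:,1]+.02)<.04)]
        if len(A):print(n,nm,len(A),np.percentile(A[:,0],[2,25,50,75,98]).round(1))
E
python3 - <<'E'
from h import *
stripes("wrist",cv2.imread("pics/w1.png"),camera_model("wrist"),np.array([.5565,.215]),np.radians(13))
m=camera_model("top")
print("jar",ray(m,[[142,149]],.05),"pack",ray(m,[[201,139]],.02))
E
```

```text
wrist blue 1 [-84.1 -84.1 -84.1 -84.1 -84.1]
wrist yellow 124 [84.2 84.2 84.3 84.4 84.5]
wrist white 460 [-79.6 -65.8 -57.5 -51.8 -46.8]
jar [[0.6648701  0.34414534 0.05      ]] pack [[0.7117909  0.15453373 0.02      ]]
```

Request:
{"api": "arm_command", "payload": {
  "travel": [
    [-0.5, 0, 3.6],
    [0, 0, 3.6],
    [0, 0, 3.6],
    [0, 0, 3.6],
    [0, 0, 3.0]
  ],
  "dr": [
    [0, 0, 0],
    [0, 0, 0],
    [0, 0, 0],
    [0, 0, 0],
    [0, 0, 0]
  ]
}}

```text
time_s: 2.65
eef_pos: [0.5559, 0.2155, 0.0546]
ee_rot: [[-0.974, -0.225, -0.002], [-0.225, 0.974, -0.0], [0.002, -0.0, -1.0]]
contact_force: [0.6, 0.1, -0.3]
opening: 0.0851
gripper_force: 0.0
```

Request:
{"api": "arm_command", "payload": {
  "travel": [
    [0, 0, 2.4],
    [0, 0, 1.6],
    [0, 0, 0.4],
    [0, 0, 0],
    [0, 0, 0]
  ],
  "dr": [
    [0, 0, 0],
    [0, 0, 0],
    [0, 0, 0],
    [0, 0, 0],
    [0, 0, 0]
  ]
}}

```text
time_s: 3.07
eef_pos: [0.5577, 0.2156, 0.0146]
ee_rot: [[-0.975, -0.224, 0.001], [-0.224, 0.975, 0.0], [-0.002, 0.0, -1.0]]
contact_force: [0.3, -0.4, 0.6]
opening: 0.0856
gripper_force: 0.0
```

Request:
{"api": "arm_command", "payload": {
  "travel": [
    [0, 0.3, 0],
    [0, 0.3, 0],
    [0, 0.3, 0],
    [0, 0.3, 0],
    [0, 0.3, 0]
  ],
  "dr": [
    [0, 0, 0],
    [0, 0, 0],
    [0, 0, 0],
    [0, 0, 0],
    [0, 0, 0]
  ]
}}

```text
time_s: 3.48
eef_pos: [0.5541, 0.23, 0.0139]
ee_rot: [[-0.975, -0.223, 0.001], [-0.223, 0.975, 0.0], [-0.001, 0.0, -1.0]]
contact_force: [0.9, -0.7, 0.8]
opening: 0.0853
gripper_force: 0.2
```

Request:
{"api": "arm_command", "payload": {
  "travel": [
    [0, 0.3, 0],
    [0, 0.3, 0],
    [0, 0.3, 0],
    [0, 0.3, 0],
    [0, 0.3, 0]
  ],
  "dr": [
    [0, 0, 0],
    [0, 0, 0],
    [0, 0, 0],
    [0, 0, 0],
    [0, 0, 0]
  ]
}}

```text
time_s: 3.9
eef_pos: [0.5504, 0.2444, 0.0131]
ee_rot: [[-0.975, -0.223, -0.0], [-0.223, 0.975, -0.0], [0.0, -0.0, -1.0]]
contact_force: [0.4, -0.1, -1.1]
opening: 0.0854
gripper_force: 0.1
```

Request:
{"api": "arm_command", "payload": {
  "travel": [
    [0, 0.3, 0],
    [0, 0.3, 0],
    [0, 0.3, 0],
    [0, 0.3, 0],
    [0, 0.3, 0]
  ],
  "dr": [
    [0, 0, 0],
    [0, 0, 0],
    [0, 0, 0],
    [0, 0, 0],
    [0, 0, 0]
  ]
}}

```text
time_s: 4.32
eef_pos: [0.5471, 0.2591, 0.0133]
ee_rot: [[-0.975, -0.223, -0.0], [-0.223, 0.975, 0.0], [0.0, 0.0, -1.0]]
contact_force: [0.4, 0.3, -0.2]
opening: 0.0854
gripper_force: 0.1
```

Request:
{"api": "arm_command", "payload": {
  "travel": [
    [0, 0.25, 0],
    [0, 0.2, 0],
    [0, 0.15, 0],
    [0, 0.1, 0],
    [0, 0.1, 0]
  ],
  "dr": [
    [0, 0, 0],
    [0, 0, 0],
    [0, 0, 0],
    [0, 0, 0],
    [0, 0, 0]
  ]
}}

```text
time_s: 4.73
eef_pos: [0.5454, 0.2667, 0.0133]
ee_rot: [[-0.975, -0.223, 0.0], [-0.223, 0.975, -0.0], [0.0, -0.0, -1.0]]
contact_force: [0.4, -1.4, 0.3]
opening: 0.0852
gripper_force: 0.7
```

Request:
{"api": "arm_command", "payload": {
  "travel": [
    [0, 0, 0],
    [0, 0, 0],
    [0, 0, 0],
    [0, 0, 0],
    [0, 0, 0]
  ],
  "dr": [
    [0, 0, 0],
    [0, 0, 0],
    [0, 0, 0],
    [0, 0, 0],
    [0, 0, 0]
  ]
}}

```text
time_s: 5.15
eef_pos: [0.5455, 0.2665, 0.0133]
ee_rot: [[-0.975, -0.223, 0.0], [-0.223, 0.975, -0.0], [-0.0, -0.0, -1.0]]
contact_force: [-0.2, 0.2, -0.0]
opening: 0.0853
gripper_force: 0.0
```

```bash
cat >> h.py <<'E'
def lookcan(c0,yaw0,tag,names=("wrist",)):
    c0=np.array(c0)
    for n in names:
        m=camera_model(n);p,d=camera(n);cv2.imwrite(f"pics/{tag}{n}.png",p)
        X,u,v=cloud(m,d,d>0)
        hsv=cv2.cvtColor(p,cv2.COLOR_BGR2HSV)
        R=X[:,:2]-c0;a=np.array([np.cos(yaw0),np.sin(yaw0)]);s=R@a;t=R@[-a[1],a[0]]
        k=(X[:,2]>.04)&(X[:,2]<.075)&(abs(s)<.1)&(abs(t)<.045)&(hsv[v,u,1]>150)&((hsv[v,u,0]<10)|(hsv[v,u,0]>170))
        print(n,"redrect",cv2.minAreaRect(X[k][:,:2].astype(np.float32)),"c0 off",np.percentile(t[k],[1,99]))
        stripes(n,p,m,c0,yaw0)
E
python3 - <<'E'
from h import *
a=np.radians(13);lookcan(np.array([.5565,.215])+.046*np.array([-np.sin(a),np.cos(a)]),a,"r1",("wrist","scene","top"))
print(get_obs()["eef_pos"])
E
```

```text
wrist redrect ((0.5131142139434814, 0.25138092041015625), (0.11095957458019257, 0.061774879693984985), 12.869054794311523) c0 off [-0.03062858  0.02942513]
wrist blue 3325 [-22.3 -19.7 -17.  -14.4 -12. ]
wrist white 20171 [-70.2 -32.7  -4.7   9.5  23.5]
scene redrect ((0.5306446552276611, 0.2504505217075348), (0.14772085845470428, 0.0610213540494442), 12.549391746520996) c0 off [-0.03563663  0.02372871]
scene blue 29 [-23.1 -17.8 -15.6 -13.3  -8.2]
scene white 86 [-55.5 -41.7 -25.8   0.1  19.4]
top redrect ((0.5412673354148865, 0.2570534944534302), (0.12428880482912064, 0.0644441619515419), 13.03024673461914) c0 off [-0.03380264  0.03021654]
top white 220 [-41.8 -22.5  -6.8   7.   79.1]
[0.54543023 0.26655075 0.01326419]
```

View pics/r1wrist.png

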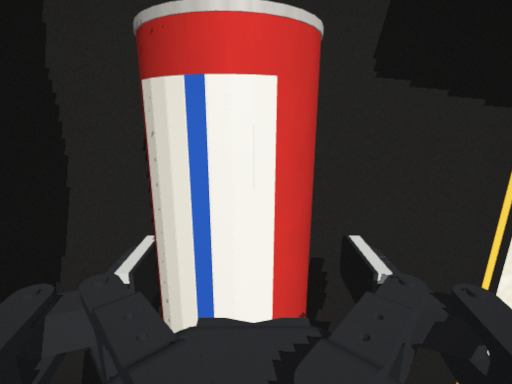

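The wrist view shows the blue stripe at (198,190), about 16° short of the top, so roughly 9 mm more rolling is needed.

Request:
{"api": "arm_command", "payload": {
  "travel": [
    [0, 0.15, 0],
    [0, 0.15, 0],
    [0, 0.15, 0],
    [0, 0.15, 0],
    [0, 0.1, 0]
  ],
  "dr": [
    [0, 0, 0],
    [0, 0, 0],
    [0, 0, 0],
    [0, 0, 0],
    [0, 0, 0]
  ]
}}

```text
time_s: 5.72
eef_pos: [0.5438, 0.2737, 0.0133]
ee_rot: [[-0.975, -0.223, -0.0], [-0.223, 0.975, 0.0], [0.0, 0.0, -1.0]]
contact_force: [0.4, 0.3, -0.9]
opening: 0.0854
gripper_force: 0.0
```

Request:
{"api": "arm_command", "payload": {
  "travel": [
    [0, 0.1, 0],
    [0, 0.05, 0],
    [0, 0.05, 0],
    [0, 0, 0],
    [0, 0, 0]
  ],
  "dr": [
    [0, 0, 0],
    [0, 0, 0],
    [0, 0, 0],
    [0, 0, 0],
    [0, 0, 0]
  ]
}}

```text
time_s: 6.13
eef_pos: [0.5434, 0.2754, 0.0133]
ee_rot: [[-0.975, -0.223, 0.0], [-0.223, 0.975, -0.0], [-0.0, -0.0, -1.0]]
contact_force: [-0.8, 0.6, 0.2]
opening: 0.0854
gripper_force: 0.0
```

Request:
{"api": "arm_command", "payload": {
  "travel": [
    [0, 0, 0],
    [0, 0, 0],
    [0, 0, 0],
    [0, 0, 0],
    [0, 0, 0]
  ],
  "dr": [
    [0, 0, 0],
    [0, 0, 0],
    [0, 0, 0],
    [0, 0, 0],
    [0, 0, 0]
  ]
}}

```text
time_s: 6.55
eef_pos: [0.5434, 0.2753, 0.0133]
ee_rot: [[-0.975, -0.223, 0.0], [-0.223, 0.975, -0.0], [-0.0, -0.0, -1.0]]
contact_force: [-1.1, -0.3, -0.5]
opening: 0.0852
gripper_force: 0.0
```

Run:
```python
from h import *
a=np.radians(13);lookcan(np.array([.5565,.215])+.0535*np.array([-np.sin(a),np.cos(a)]),a,"r2",("wrist","scene"))
```

```text
wrist redrect ((0.5113314390182495, 0.2597014307975769), (0.11139152199029922, 0.06343791633844376), 12.913666725158691) c0 off [-0.03051989  0.02984289]
wrist blue 3575 [-6.  -3.6 -1.   1.5  3.8]
wrist white 21691 [-43.8 -22.6   4.8  20.5  38.5]
scene redrect ((0.5299949645996094, 0.25731974840164185), (0.14850302040576935, 0.058682337403297424), 12.80081558227539) c0 off [-0.03514148  0.02026491]
scene blue 10 [-2.2 -1.  -0.1  1.3  3.8]
scene white 101 [-39.5 -23.3 -10.4  15.2  38.9]
```

The stripe now faces up to within about 1°. Next: back off, lift, turn and go over to the card.

Request:
{"api": "arm_command", "payload": {
  "travel": [
    [0, -0.2, 0],
    [0, -0.2, 0],
    [0, -0.2, 0],
    [0, 0, -1],
    [0, 0, -2]
  ],
  "dr": [
    [0, 0, 0],
    [0, 0, 0],
    [0, 0, 0],
    [0, 0, 0],
    [0, 0, 0]
  ]
}}

```text
time_s: 7.07
eef_pos: [0.5431, 0.2685, 0.0409]
ee_rot: [[-0.975, -0.223, -0.005], [-0.223, 0.975, -0.002], [0.006, -0.001, -1.0]]
contact_force: [-0.6, -0.6, 0.2]
opening: 0.0856
gripper_force: 0.0
```

Request:
{"api": "arm_command", "payload": {
  "travel": [
    [0, 0, -3],
    [0, 0, -4],
    [0, 0, -4],
    [0, 0, -4],
    [0, 0, -2]
  ],
  "dr": [
    [0, 0, 0],
    [0, 0, 0],
    [0, 0, 0.083],
    [0, 0, 0.083],
    [0, 0, 0.082]
  ]
}}

```text
time_s: 7.48
eef_pos: [0.5457, 0.2699, 0.221]
ee_rot: [[-1.0, 0.027, 0.008], [0.027, 1.0, 0.003], [-0.008, 0.004, -1.0]]
contact_force: [0.8, -0.4, 0.3]
opening: 0.085
gripper_force: 0.0
```

Request:
{"api": "arm_command", "payload": {
  "travel": [
    [0.4, -3.3, 0],
    [0.4, -3.3, 0],
    [0.4, -3.3, 0],
    [0.4, -3.3, 0],
    [0.4, -3.3, 0]
  ],
  "dr": [
    [0, 0, 0],
    [0, 0, 0],
    [0, 0, 0],
    [0, 0, 0],
    [0, 0, 0]
  ]
}}

```text
time_s: 7.9
eef_pos: [0.5205, 0.1037, 0.2143]
ee_rot: [[-1.0, 0.022, 0.001], [0.022, 1.0, 0.0], [-0.001, 0.0, -1.0]]
contact_force: [1.3, 0.1, 1.0]
opening: 0.0851
gripper_force: 0.0
```

Request:
{"api": "arm_command", "payload": {
  "travel": [
    [0.4, -3.3, 0],
    [0.4, -3.3, 0],
    [0.4, -3.3, 0],
    [0.4, -3.3, 0],
    [0.4, -3.3, 0]
  ],
  "dr": [
    [0, 0, 0],
    [0, 0, 0],
    [0, 0, 0],
    [0, 0, 0],
    [0, 0, 0]
  ]
}}

```text
time_s: 8.32
eef_pos: [0.4966, -0.061, 0.2144]
ee_rot: [[-1.0, 0.023, 0.001], [0.023, 1.0, -0.0], [-0.001, -0.0, -1.0]]
contact_force: [1.3, -0.9, 0.3]
opening: 0.0853
gripper_force: 0.0
```

Request:
{"api": "arm_command", "payload": {
  "travel": [
    [0.4, -3.3, 0],
    [0.4, -3.3, 0],
    [0.4, -3.3, 0],
    [0.4, -3.3, 0],
    [0.4, -3.3, 0]
  ],
  "dr": [
    [0, 0, 0],
    [0, 0, 0],
    [0, 0, 0],
    [0, 0, 0],
    [0, 0, 0]
  ]
}}

```text
time_s: 8.73
eef_pos: [0.4729, -0.2256, 0.2144]
ee_rot: [[-1.0, 0.023, 0.001], [0.023, 1.0, -0.001], [-0.001, -0.001, -1.0]]
contact_force: [0.8, 0.2, -1.1]
opening: 0.0856
gripper_force: 0.0
```

Request:
{"api": "arm_command", "payload": {
  "travel": [
    [0, 0, 0],
    [0, 0, 0],
    [0, 0, 0],
    [0, 0, 0],
    [0, 0, 0]
  ],
  "dr": [
    [0, 0, 0],
    [0, 0, 0],
    [0, 0, 0],
    [0, 0, 0],
    [0, 0, 0]
  ]
}}

```text
time_s: 9.15
eef_pos: [0.4738, -0.2229, 0.2137]
ee_rot: [[-1.0, 0.021, 0.0], [0.021, 1.0, -0.0], [-0.0, -0.0, -1.0]]
contact_force: [-0.1, 0.5, -0.4]
opening: 0.0852
gripper_force: 0.0
```

```bash
cat >> h.py <<'E'
def lookcard(tag,zc=.023):
    m=camera_model("wrist");p,d=camera("wrist");cv2.imwrite(f"pics/{tag}.png",p);np.save(f"pics/{tag}.npy",d)
    h=cv2.cvtColor(p,cv2.COLOR_BGR2HSV).astype(int);H,S,V=h[...,0],h[...,1],h[...,2]
    om=((H>4)&(H<20)&(S>170)&(V>90)).astype(np.uint8)
    n,l,st,_=cv2.connectedComponentsWithStats(om);i=1+st[1:,4].argmax()
    uv=np.argwhere(l==i)[:,::-1];P=ray(m,uv,zc)
    print("card",cv2.minAreaRect(P[:,:2].astype(np.float32)),st[i])
    X,u,v=cloud(m,d,(H>100)&(H<128)&(S>120));k=(X[:,2]>.055)&(X[:,2]<.068)
    if k.sum()>50: print("boxtop",cv2.minAreaRect(X[k][:,:2].astype(np.float32)),X[k][:,2].mean())
    ym=((H>21)&(H<35)&(S>130)&(V>90)).astype(np.uint8)
    n,l,st,_=cv2.connectedComponentsWithStats(ym);
    for j in 1+np.argsort(-st[1:,4])[:3]:
        uv=np.argwhere(l==j)[:,::-1];print("yel",st[j])
    X,u,v=cloud(m,d,ym>0)
    k=(X[:,2]<.04)&(X[:,2]>.01);X=X[k]
    if len(X)>20:
        f=np.polyfit(X[:,1],X[:,0],1);print("face x=a*y+b",f,"y",np.percentile(X[:,1],[1,99]),"z",np.percentile(X[:,2],[1,99]))
    e=get_obs();print(e["eef_pos"].round(4),np.degrees(np.arctan2(e["ee_rot"][1][1],e["ee_rot"][0][1])).round(2))
E
python3 - <<'E'
from h import *
lookcard("c1")
E
```

```text
card ((0.5116248726844788, -0.22766786813735962), (0.04991079121828079, 0.11002593487501144), 87.5914535522461) [ 228  156   44   89 2458]
boxtop ((0.625395655632019, -0.2310395985841751), (0.14950071275234222, 0.08065077662467957), 83.26229095458984) 0.062492073826766456
yel [224 258   1   1   1]
[ 0.4738 -0.2229  0.2136] 88.8
```

View pics/c1.png

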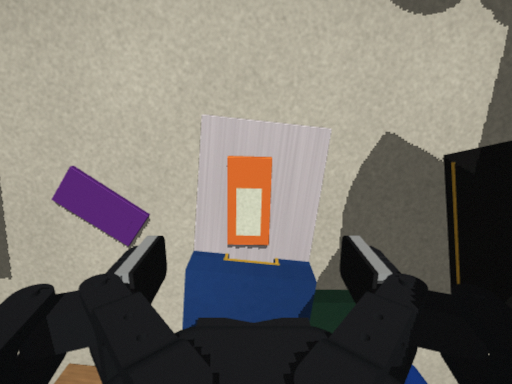

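The wrist view shows the card with corners near (228,156), (271,156), (269,244) and (228,246). The slot frame runs from (224,256) to (279,264), the ledge's rear corners are at (203,115) and (330,128), and the box's front top corners at (192,252) and (315,262).

Run:
```python
from h import *
m=camera_model("wrist");p=cv2.imread("pics/c1.png");d=np.load("pics/c1.npy")
print("card",ray(m,[[228,156],[271.5,156],[269.5,245],[228,245]],.023)[:,:2].round(4).tolist())
print("ledge rear",ray(m,[[203,115],[330,128]],.015)[:,:2].round(4).tolist())
print("box top front",ray(m,[[192,252],[315,262]],.062)[:,:2].round(4).tolist())
print("slot",ray(m,[[224,258],[279,263]],.027)[:,:2].round(4).tolist())
h=cv2.cvtColor(p,cv2.COLOR_BGR2HSV).astype(int);H,S,V=h[...,0],h[...,1],h[...,2]
y=(H>15)&(H<40)&(S>80);y[:249]=0;y[270:]=0;y[:,:215]=0;y[:,290:]=0
uv=np.argwhere(y)[:,::-1];print(len(uv),uv.min(0),uv.max(0))
X=ray(m,uv,.027);f=np.polyfit(X[:,1],X[:,0],1);print(f,X[:,1].min(),X[:,1].max())
om=((H>4)&(H<20)&(S>150)&(V>90));om[:150]=0;om[250:]=0
q=np.argwhere(om)[:,::-1]
for nm,sel in(("L",[(r,q[q[:,1]==r][:,0].min()-.5) for r in range(160,240)]),("R",[(r,q[q[:,1]==r][:,0].max()+.5) for r in range(160,240)])):
    s=np.array(sel);P=ray(m,s[:,::-1],.023);f=np.polyfit(P[:,0],P[:,1],1);print(nm,np.degrees(np.arctan(f[0])),np.polyval(f,.5116))
X,u,v=cloud(m,d,(np.arange(384)[:,None]<250)&(d>0));k=(X[:,2]>.011)&(X[:,2]<.03)&(abs(X[:,1]+.22)<.12)
r=cv2.minAreaRect(X[k][:,:2].astype(np.float32));print("ledge",r)
```

```text
card [[0.4557, -0.2503], [0.4567, -0.2003], [0.5682, -0.2031], [0.5671, -0.255]]
ledge rear [[0.4095, -0.2775], [0.4269, -0.1324]]
box top front [[0.5564, -0.2914], [0.5715, -0.1542]]
slot [[0.5828, -0.2603], [0.5911, -0.1915]]
164 [224 253] [279 265]
[0.12581683 0.61557394] -0.2604089301073607 -0.19150964514030383
L -2.4306271734263687 -0.2532766324087093
R -2.3798596193520423 -0.2025476463272099
ledge ((0.5013405680656433, -0.21616005897521973), (0.15008927881717682, 0.1677992045879364), 82.8087387084961)
```

Request:
{"api": "arm_command", "payload": {
  "travel": [
    [0.2, -0.33, 2.5],
    [0, 0, 3.5],
    [0, 0, 3.5],
    [0, 0, 3.5],
    [0, 0, 2.5]
  ],
  "dr": [
    [0, 0, 0.021],
    [0, 0, 0],
    [0, 0, 0],
    [0, 0, 0],
    [0, 0, 0]
  ],
  "grip": 6.4
}}

```text
time_s: 9.62
eef_pos: [0.4705, -0.2257, 0.0549]
ee_rot: [[-0.999, 0.042, -0.003], [0.042, 0.999, 0.002], [0.003, 0.001, -1.0]]
contact_force: [-0.2, -0.5, -0.2]
opening: 0.064
gripper_force: 0.0
```

Request:
{"api": "arm_command", "payload": {
  "travel": [
    [0, 0, 1.5],
    [0, 0, 0],
    [0, 0, 0],
    [0, 0, 0],
    [0, 0, 0]
  ],
  "dr": [
    [0, 0, 0],
    [0, 0, 0],
    [0, 0, 0],
    [0, 0, 0],
    [0, 0, 0]
  ]
}}

```text
time_s: 10.03
eef_pos: [0.4727, -0.2276, 0.0456]
ee_rot: [[-0.999, 0.043, 0.003], [0.043, 0.999, -0.002], [-0.003, -0.002, -1.0]]
contact_force: [-0.5, -0.7, -1.0]
opening: 0.0637
gripper_force: 0.0
```

Run:
```python
from h import *
lookcard("c2")
```

```text
card ((0.49804186820983887, -0.22755597531795502), (0.05138617381453514, 0.08490842580795288), 87.60397338867188) [ 211  196   86  123 6959]
[ 0.4726 -0.2277  0.0455] 87.5
```

View pics/c2.png

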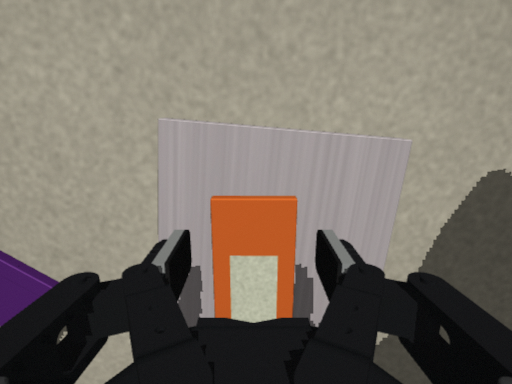

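The wrist view shows the fingers, at (175,260) and (335,260), straddling the card centred at (254,255). Next I descend and grip.

Request:
{"api": "arm_command", "payload": {
  "travel": [
    [0, 0, 1.5],
    [0, 0, 0.8],
    [0, 0, 0.4],
    [0, 0, 0.3],
    [0, 0, 0.2]
  ],
  "dr": [
    [0, 0, 0],
    [0, 0, 0],
    [0, 0, 0],
    [0, 0, 0],
    [0, 0, 0]
  ]
}}

```text
time_s: 10.5
eef_pos: [0.4714, -0.2272, 0.0112]
ee_rot: [[-0.999, 0.044, -0.0], [0.044, 0.999, 0.0], [0.0, 0.0, -1.0]]
contact_force: [0.2, -0.0, -0.4]
opening: 0.0642
gripper_force: 0.0
```

Request:
{"api": "arm_command", "payload": {
  "travel": [
    [0, 0, 0],
    [0, 0, 0],
    [0, 0, 0],
    [0, 0, 0],
    [0, 0, 0]
  ],
  "dr": [
    [0, 0, 0],
    [0, 0, 0],
    [0, 0, 0],
    [0, 0, 0],
    [0, 0, 0]
  ],
  "grip": 5.5
}}

```text
time_s: 10.92
eef_pos: [0.4716, -0.2273, 0.0116]
ee_rot: [[-0.999, 0.044, 0.0], [0.044, 0.999, -0.0], [-0.0, -0.0, -1.0]]
contact_force: [-1.4, -0.1, 0.4]
opening: 0.0551
gripper_force: 0.0
```

Run:
```python
from h import *
e=get_obs();print(e["eef_pos"],e["contact_force"],e["opening"])
m=camera_model("wrist");p,d=camera("wrist");cv2.imwrite("pics/c3.png",p)
X,u,v=cloud(m,d,d>0);r=X-e["eef_pos"];q=r@e["ee_rot"]
for s in(-1,1):
    k=(abs(q[:,0])<.016)&(s*q[:,1]>.024)&(s*q[:,1]<.05)&(X[:,2]>.0)&(X[:,2]<.06)&(cv2.cvtColor(p,cv2.COLOR_BGR2HSV)[v,u,1]<90)
    print(s,k.sum(),np.percentile(X[k][:,2],[0,2,10,50]) if k.any() else "")
```

```text
[ 0.47157311 -0.22732644  0.01161474] [-1.44928464 -0.06775559  0.446432  ] 0.05509547067368975
-1 3029 [0.01377557 0.01476483 0.01531026 0.02940153]
1 2867 [0.01378642 0.01479782 0.01541357 0.0311414 ]
```

Request:
{"api": "arm_command", "payload": {
  "travel": [
    [0, 0, 0],
    [0, 0, 0],
    [0, 0, 0],
    [0, 0, 0],
    [0, 0, 0]
  ],
  "dr": [
    [0, 0, 0],
    [0, 0, 0],
    [0, 0, 0],
    [0, 0, 0],
    [0, 0, 0]
  ],
  "grip": 4.9
}}

```text
time_s: 11.38
eef_pos: [0.4718, -0.2275, 0.0121]
ee_rot: [[-0.999, 0.044, 0.001], [0.044, 0.999, -0.001], [-0.001, -0.001, -1.0]]
contact_force: [-0.3, 0.6, 5.9]
opening: 0.0503
gripper_force: 63.5
```

Run:
```python
from h import *
lookcard("c4")
```

```text
card ((0.4838128685951233, -0.22712849080562592), (0.05175589770078659, 0.057016387581825256), 87.5588607788086) [ 200  216  107  102 8445]
[ 0.4718 -0.2275  0.0121] 87.49
```

Card gripped. Now lift slightly, turn it into line with the box, and shift it sideways.

Request:
{"api": "arm_command", "payload": {
  "travel": [
    [0, 0, -0.2],
    [0, 0.4, 0],
    [0, 0.4, 0],
    [0, 0.4, 0],
    [0, 0.36, 0]
  ],
  "dr": [
    [0, 0, 0],
    [0, 0, 0.03],
    [0, 0, 0.03],
    [0, 0, 0.022],
    [0, 0, 0]
  ]
}}

```text
time_s: 11.85
eef_pos: [0.4723, -0.2113, 0.0126]
ee_rot: [[-0.992, 0.126, -0.001], [0.126, 0.992, 0.001], [0.001, 0.0, -1.0]]
contact_force: [0.1, -0.8, -0.7]
opening: 0.0497
gripper_force: 60.2
```

Request:
{"api": "arm_command", "payload": {
  "travel": [
    [0, 0, 0],
    [0, 0, 0],
    [0, 0, 0],
    [0, 0, 0],
    [0, 0, 0]
  ],
  "dr": [
    [0, 0, 0],
    [0, 0, 0],
    [0, 0, 0],
    [0, 0, 0],
    [0, 0, 0]
  ]
}}

```text
time_s: 12.27
eef_pos: [0.4727, -0.2119, 0.0132]
ee_rot: [[-0.992, 0.125, -0.0], [0.125, 0.992, -0.0], [0.0, -0.0, -1.0]]
contact_force: [0.8, -0.8, -0.7]
opening: 0.0501
gripper_force: 60.2
```

Run:
```python
from h import *
lookcard("c5",.0245)
p,d=camera("top");cv2.imwrite("pics/t5.png",p);m=camera_model("top")
h=cv2.cvtColor(p,cv2.COLOR_BGR2HSV).astype(int);H,S,V=h[...,0],h[...,1],h[...,2]
om=((H>4)&(H<20)&(S>150)&(V>90));om[:165]=0;om[225:]=0;om[:,:290]=0;om[:,345:]=0
P=ray(m,np.argwhere(om)[:,::-1],.0245);print("topcard",cv2.minAreaRect(P[:,:2].astype(np.float32)))
bx=np.array([.992,-.1253]);by=np.array([.1253,.992]);r=P[:,:2]-[.586,-.2262];print("box frame ext",np.percentile(r@bx,[1,99]),np.percentile(r@by,[2,98]))
cv2.imwrite("pics/t5c.png",cv2.resize(p[120:240,270:360],(600,600*120//90),interpolation=cv2.INTER_CUBIC)[:600])
w=cv2.imread("pics/c5.png");cv2.imwrite("pics/j5.png",np.hstack([cv2.resize(p[130:220,270:360],(384,384),interpolation=cv2.INTER_CUBIC),w[:,64:448]]))
```

```text
card ((0.4843832850456238, -0.21235723793506622), (0.051611512899398804, 0.05680663883686066), 82.84903717041016) [ 200  216  107  102 8454]
[ 0.4727 -0.2119  0.0132] 82.79
topcard ((0.4646269679069519, -0.19858917593955994), (0.02426855079829693, 0.008846026845276356), 76.19892120361328)
box frame ext [-0.12847432 -0.1192508 ] [0.00165192 0.02386268]
```

View pics/j5.png

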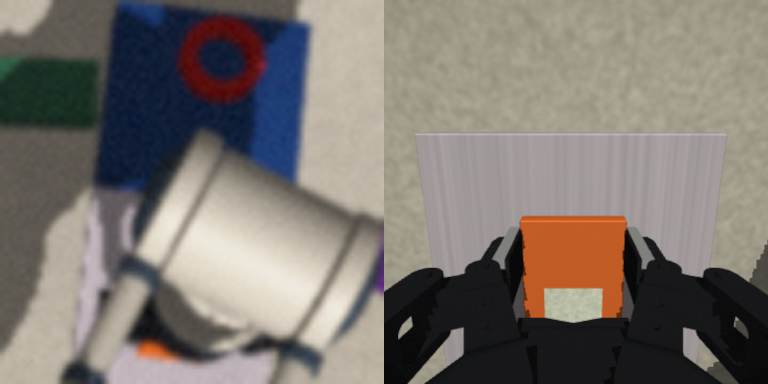

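The wrist view shows the card (520–626) nearly centred on the ledge (415–726) and parallel to it. Next: insert.

Request:
{"api": "arm_command", "payload": {
  "travel": [
    [-0.6, -0.05, 0],
    [-0.6, 0, 0],
    [-0.5, 0, 0],
    [-0.5, 0, 0],
    [-0.5, 0, 0]
  ],
  "dr": [
    [0, 0, 0],
    [0, 0, 0],
    [0, 0, 0],
    [0, 0, 0],
    [0, 0, 0]
  ]
}}

```text
time_s: 12.78
eef_pos: [0.5001, -0.2156, 0.0132]
ee_rot: [[-0.992, 0.125, -0.0], [0.125, 0.992, 0.0], [0.0, 0.0, -1.0]]
contact_force: [-0.1, -0.3, -0.9]
opening: 0.0499
gripper_force: 60.2
```

Request:
{"api": "arm_command", "payload": {
  "travel": [
    [-0.3, 0, 0],
    [-0.3, 0, 0],
    [0, 0, 0],
    [0, 0, 0],
    [0, 0, 0]
  ],
  "dr": [
    [0, 0, 0],
    [0, 0, 0],
    [0, 0, 0],
    [0, 0, 0],
    [0, 0, 0]
  ]
}}

```text
time_s: 13.2
eef_pos: [0.5053, -0.2163, 0.0132]
ee_rot: [[-0.992, 0.125, -0.0], [0.125, 0.992, 0.0], [0.0, 0.0, -1.0]]
contact_force: [0.6, -0.2, -0.2]
opening: 0.0498
gripper_force: 60.2
```

Run:
```python
from h import *
lookcard("c6",.0245);e=get_obs();print(e["contact_force"],e["torque"])
```

```text
card ((0.5169222354888916, -0.21678246557712555), (0.05159316211938858, 0.05677786096930504), 82.847900390625) [ 200  216  107  102 8461]
[ 0.5052 -0.2163  0.0132] 82.79
[ 0.41541935  0.1067691  -0.25105668] [-0.02991774 -0.00153249 -0.02822213]
```

Request:
{"api": "arm_command", "payload": {
  "travel": [
    [-0.7, 0, 0],
    [-0.7, 0, 0],
    [-0.7, 0, 0],
    [-0.7, 0, 0],
    [-0.7, 0, 0]
  ],
  "dr": [
    [0, 0, 0],
    [0, 0, 0],
    [0, 0, 0],
    [0, 0, 0],
    [0, 0, 0]
  ]
}}

```text
time_s: 13.67
eef_pos: [0.5411, -0.2208, 0.0133]
ee_rot: [[-0.992, 0.125, 0.0], [0.125, 0.992, -0.0], [-0.0, -0.0, -1.0]]
contact_force: [-0.0, -0.4, -0.6]
opening: 0.0501
gripper_force: 60.2
```

Request:
{"api": "arm_command", "payload": {
  "travel": [
    [-0.7, 0, 0],
    [-0.7, 0, 0],
    [-0.6, 0, 0],
    [-0.4, 0, 0],
    [-0.3, 0, 0]
  ],
  "dr": [
    [0, 0, 0],
    [0, 0, 0],
    [0, 0, 0],
    [0, 0, 0],
    [0, 0, 0]
  ]
}}

```text
time_s: 14.08
eef_pos: [0.5674, -0.2241, 0.0131]
ee_rot: [[-0.992, 0.125, -0.0], [0.125, 0.992, 0.0], [0.0, 0.0, -1.0]]
contact_force: [0.2, -0.3, -0.6]
opening: 0.0503
gripper_force: 60.2
```

Run:
```python
from h import *
lookcard("c7",.0245);e=get_obs();print(e["contact_force"],e["torque"])
```

```text
card ((0.5698614120483398, -0.22323991358280182), (0.05203739553689957, 0.03811640292406082), 82.8559341430664) [ 200  216  107   71 7218]
boxtop ((0.5834107398986816, -0.22512012720108032), (0.1403903067111969, 0.05255007743835449), 82.71194458007812) 0.06213614390152828
yel [203 291   1   1   1]
[ 0.5677 -0.2242  0.0132] 82.8
[-0.60265326 -0.4994541  -0.51683351] [0.01443893 0.02179108 0.0825593 ]
```

Request:
{"api": "arm_command", "payload": {
  "travel": [
    [0, 0, 0],
    [0, 0, 0],
    [0, 0, 0],
    [0, 0, 0],
    [0, 0, 0]
  ],
  "dr": [
    [0, 0, 0],
    [0, 0, 0],
    [0, 0, 0],
    [0, 0, 0],
    [0, 0, 0]
  ],
  "grip": 6.4
}}

```text
time_s: 14.55
eef_pos: [0.5668, -0.2241, 0.0134]
ee_rot: [[-0.992, 0.126, 0.0], [0.126, 0.992, -0.0], [-0.0, -0.0, -1.0]]
contact_force: [-0.2, -0.2, -0.3]
opening: 0.0642
gripper_force: 0.0
```

Request:
{"api": "arm_command", "payload": {
  "travel": [
    [0.6, 0, 0],
    [1, 0, 0],
    [1.2, 0, 0],
    [1.2, 0, -0.45],
    [1, 0, 0]
  ],
  "dr": [
    [0, 0, 0],
    [0, 0, 0],
    [0, 0, 0],
    [0, 0, 0],
    [0, 0, 0]
  ]
}}

```text
time_s: 14.97
eef_pos: [0.5165, -0.2178, 0.0184]
ee_rot: [[-0.992, 0.126, 0.0], [0.126, 0.992, -0.0], [-0.0, -0.0, -1.0]]
contact_force: [-0.2, 0.0, 0.7]
opening: 0.0642
gripper_force: 0.0
```

Request:
{"api": "arm_command", "payload": {
  "travel": [
    [0, 0, 0],
    [0, 0, 0],
    [0, 0, 0],
    [0, 0, 0],
    [0, 0, 0]
  ],
  "dr": [
    [0, 0, 0],
    [0, 0, 0],
    [0, 0, 0],
    [0, 0, 0],
    [0, 0, 0]
  ],
  "grip": 0
}}

```text
time_s: 15.38
eef_pos: [0.5176, -0.2179, 0.0177]
ee_rot: [[-0.992, 0.125, -0.0], [0.125, 0.992, 0.0], [0.0, 0.0, -1.0]]
contact_force: [0.2, -0.2, 0.5]
opening: 0.0032
gripper_force: 0.0
```

Request:
{"api": "arm_command", "payload": {
  "travel": [
    [0, 0, 0],
    [0, 0, 0],
    [0, 0, 0],
    [0, 0, 0],
    [0, 0, 0]
  ],
  "dr": [
    [0, 0, 0],
    [0, 0, 0],
    [0, 0, 0],
    [0, 0, 0],
    [0, 0, 0]
  ]
}}

```text
time_s: 15.8
eef_pos: [0.5174, -0.2178, 0.0177]
ee_rot: [[-0.992, 0.125, -0.0], [0.125, 0.992, 0.0], [0.0, 0.0, -1.0]]
contact_force: [0.5, 0.2, 1.0]
opening: -0.0002
gripper_force: 0.0
```

Run:
```python
from h import *
lookcard("c8",.023)
```

```text
card ((0.5596909523010254, -0.22214804589748383), (0.00446446193382144, 0.010963557288050652), 82.83428955078125) [249 305   9  18 152]
[ 0.5173 -0.2178  0.0177] 82.79
```

View pics/c8.png

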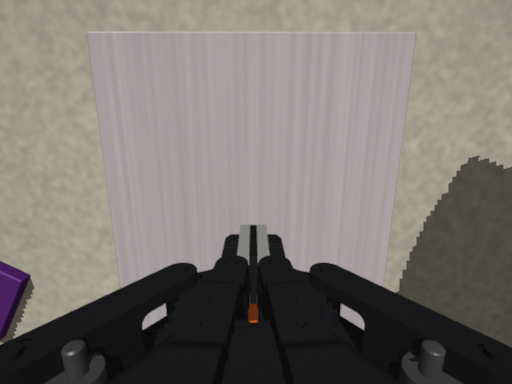

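The wrist view shows the closed fingers at (253,260) centred on the ledge, with the orange card tail glimpsed at (253,313). Next: push.

Request:
{"api": "arm_command", "payload": {
  "travel": [
    [-0.8, 0, 0],
    [-0.8, 0, 0],
    [-0.7, 0, 0],
    [-0.6, 0, 0],
    [-0.6, 0, 0]
  ],
  "dr": [
    [0, 0, 0],
    [0, 0, 0],
    [0, 0, 0],
    [0, 0, 0],
    [0, 0, 0]
  ]
}}

```text
time_s: 16.27
eef_pos: [0.5529, -0.2223, 0.0177]
ee_rot: [[-0.992, 0.125, -0.0], [0.125, 0.992, 0.0], [0.0, 0.0, -1.0]]
contact_force: [-1.1, 0.1, 0.3]
opening: 0.0001
gripper_force: 0.2
```

Request:
{"api": "arm_command", "payload": {
  "travel": [
    [-0.5, 0, 0],
    [-0.5, 0, 0],
    [-0.4, 0, 0],
    [-0.3, 0, 0],
    [-0.1, 0, 0]
  ],
  "dr": [
    [0, 0, 0],
    [0, 0, 0],
    [0, 0, 0],
    [0, 0, 0],
    [0, 0, 0]
  ]
}}

```text
time_s: 16.68
eef_pos: [0.5703, -0.2245, 0.0177]
ee_rot: [[-0.992, 0.125, -0.0], [0.125, 0.992, 0.0], [0.0, 0.0, -1.0]]
contact_force: [-0.9, 0.8, -0.7]
opening: 0.0002
gripper_force: 0.2
```

Request:
{"api": "arm_command", "payload": {
  "travel": [
    [0, 0, 0],
    [0, 0, 0],
    [0.5, 0, 0],
    [1.5, 0, 0],
    [3, 0, 0]
  ],
  "dr": [
    [0, 0, 0],
    [0, 0, 0],
    [0, 0, 0],
    [0, 0, 0],
    [0, 0, 0]
  ]
}}

```text
time_s: 17.1
eef_pos: [0.521, -0.2183, 0.0179]
ee_rot: [[-0.992, 0.125, 0.002], [0.125, 0.992, -0.0], [-0.002, -0.0, -1.0]]
contact_force: [-0.2, -0.9, 0.3]
opening: 0.0
gripper_force: 0.0
```

Request:
{"api": "arm_command", "payload": {
  "travel": [
    [3, 0, -1],
    [0, 0, -3],
    [0, 0, -3],
    [0, 0, -2],
    [0, 0, 0]
  ],
  "dr": [
    [0, 0, 0],
    [0, 0, 0],
    [0, 0, 0],
    [0, 0, 0],
    [0, 0, 0]
  ]
}}

```text
time_s: 17.52
eef_pos: [0.4921, -0.2156, 0.114]
ee_rot: [[-0.992, 0.126, 0.008], [0.126, 0.992, -0.004], [-0.009, -0.003, -1.0]]
contact_force: [-0.6, 0.1, 1.2]
opening: -0.0001
gripper_force: 0.0
```

Request:
{"api": "arm_command", "payload": {
  "travel": [
    [0, 0, 0],
    [0, 0, 0],
    [0, 0, 0],
    [0, 0, 0],
    [0, 0, 0]
  ],
  "dr": [
    [0, 0, 0],
    [0, 0, 0],
    [0, 0, 0],
    [0, 0, 0],
    [0, 0, 0]
  ]
}}

```text
time_s: 17.93
eef_pos: [0.49, -0.2142, 0.1065]
ee_rot: [[-0.992, 0.125, -0.002], [0.125, 0.992, 0.001], [0.002, 0.001, -1.0]]
contact_force: [0.1, -0.5, -0.7]
opening: -0.0002
gripper_force: 0.0
```

Run:
```python
from h import *
lookcard("c9",.023)
w=cv2.imread("pics/c9.png");cv2.imwrite("pics/c9c.png",cv2.resize(w[192:384,120:392],(800,565),interpolation=cv2.INTER_CUBIC))
```

```text
Traceback (most recent call last):
  File "h.py", line 53, in lookcard
    n,l,st,_=cv2.connectedComponentsWithStats(om);i=1+st[1:,4].argmax()
                                                      ~~~~~~~~~~~~~~~^^
ValueError: attempt to get argmax of an empty sequence
```

Request:
{"api": "arm_command", "payload": {
  "travel": [
    [0.5, 0, -2],
    [0.5, 0, -2],
    [0.5, 0, -2],
    [0.5, 0, -2],
    [0.5, 0, -1]
  ],
  "dr": [
    [0, 0, 0],
    [0, 0, 0],
    [0, 0, 0],
    [0, 0, 0],
    [0, 0, 0]
  ],
  "grip": 8.5
}}

```text
time_s: 18.4
eef_pos: [0.466, -0.2116, 0.2003]
ee_rot: [[-0.992, 0.125, 0.003], [0.125, 0.992, -0.001], [-0.003, -0.001, -1.0]]
contact_force: [0.0, 0.2, -0.0]
opening: 0.0607
gripper_force: 0.0
```

Request:
{"api": "arm_command", "payload": {
  "travel": [
    [0, 0, 0],
    [0, 0, 0],
    [0, 0, 0],
    [0, 0, 0],
    [0, 0, 0]
  ],
  "dr": [
    [0, 0, 0],
    [0, 0, 0],
    [0, 0, 0],
    [0, 0, 0],
    [0, 0, 0]
  ]
}}

```text
time_s: 18.82
eef_pos: [0.4654, -0.2111, 0.1961]
ee_rot: [[-0.992, 0.125, -0.002], [0.125, 0.992, 0.001], [0.002, 0.001, -1.0]]
contact_force: [0.1, 0.5, -0.4]
opening: 0.0852
gripper_force: 0.0
```

Run:
```python
from h import *
try: lookcard("c9",.023)
except Exception as e: print(e)
w=cv2.imread("pics/c9.png");cv2.imwrite("pics/c9c.png",cv2.resize(w[220:300,190:310],(780,520),interpolation=cv2.INTER_CUBIC))
a=np.radians(13);lookcan(np.array([.5565,.215])+.0535*np.array([-np.sin(a),np.cos(a)]),a,"r3",("scene","top"))
m=camera_model("wrist");print(proj(m,[[.586,-.2262,.015],[.586,-.2262,.027],[.586,-.2262,.023]]).round(1).tolist())
```

```text
card ((0.5845670700073242, -0.22526144981384277), (0.049983687698841095, 0.009483897127211094), 82.81372833251953) [232 268  42   8 332]
boxtop ((0.6080453991889954, -0.2288406640291214), (0.149222731590271, 0.04597188159823418), 83.28873443603516) 0.06227477685283836
[ 0.4655 -0.2111  0.1964] 82.8
scene redrect ((0.5306093096733093, 0.25632038712501526), (0.147863507270813, 0.05831466242671013), 13.391158103942871) c0 off [-0.0352317   0.01844658]
scene blue 24 [-2.6 -1.5 -0.2  1.   2.5]
scene white 293 [-40.3 -26.9 -12.5  16.2  46.1]
top redrect ((0.5324616432189941, 0.26313406229019165), (0.14989082515239716, 0.06506580859422684), 13.126635551452637) c0 off [-0.03352151  0.03045158]
top blue 11 [-1.1 -0.5 -0.1  0.4  1.1]
top white 273 [-38.7 -23.2  -8.5  18.3  36. ]
[[252.1, 268.5], [252.0, 273.6], [252.0, 271.9]]
```

View pics/c9c.png

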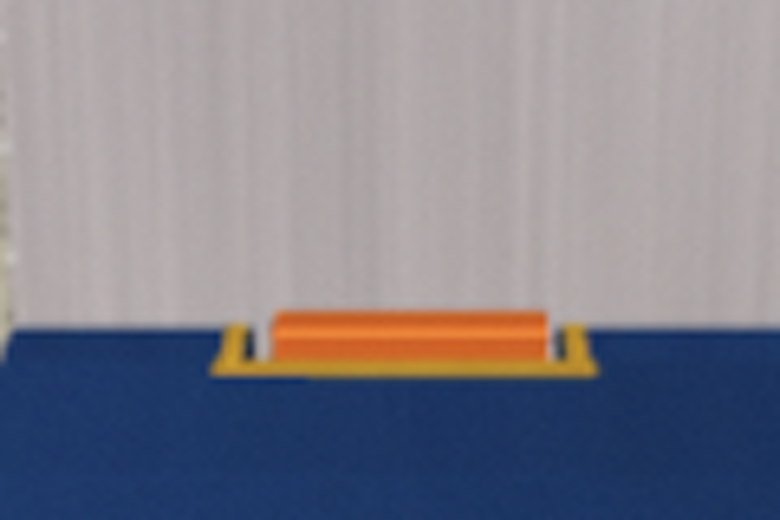

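The crop shows the card tail protruding: its lower edge is at crop row 312 and the box/ledge junction at 328.

Run:
```python
from h import *
m=camera_model("wrist");w=cv2.imread("pics/c9.png")
for c in (228,236,252,268,278): print(c,w[262:280,c].tolist())
q=ray(m,[[252,r] for r in(267,268,269,270,271)],.015);print(((q[:,:2]-[.586,-.2262])@[.992,-.1253]).round(4))
```

```text
228 [[167, 167, 176], [168, 169, 177], [169, 169, 178], [169, 169, 177], [169, 169, 176], [168, 167, 176], [170, 169, 177], [157, 160, 168], [116, 126, 133], [74, 76, 77], [71, 65, 56], [67, 52, 41], [57, 50, 45], [52, 100, 125], [46, 141, 184], [71, 117, 148], [102, 56, 29], [101, 55, 29]]
236 [[167, 166, 174], [166, 165, 173], [167, 167, 174], [166, 166, 173], [166, 166, 174], [137, 148, 180], [52, 104, 192], [38, 94, 198], [51, 117, 223], [57, 130, 234], [40, 98, 207], [40, 99, 208], [41, 103, 205], [44, 123, 197], [45, 141, 185], [69, 116, 148], [100, 55, 29], [100, 54, 29]]
252 [[173, 173, 181], [174, 172, 181], [174, 173, 182], [173, 173, 181], [173, 174, 181], [141, 152, 184], [54, 106, 195], [38, 95, 200], [50, 117, 224], [59, 132, 235], [41, 99, 207], [40, 98, 207], [41, 104, 206], [45, 124, 197], [46, 143, 187], [61, 124, 157], [87, 67, 53], [100, 54, 30]]
268 [[169, 169, 176], [168, 167, 175], [168, 169, 176], [169, 169, 177], [169, 167, 175], [139, 150, 182], [55, 108, 197], [39, 95, 201], [49, 114, 221], [58, 131, 234], [40, 99, 207], [40, 98, 206], [41, 103, 205], [43, 121, 195], [47, 141, 186], [60, 122, 156], [86, 67, 53], [98, 54, 30]]
278 [[173, 172, 179], [172, 171, 179], [169, 169, 177], [170, 170, 177], [171, 172, 179], [172, 172, 179], [172, 172, 179], [142, 164, 181], [61, 146, 185], [45, 140, 185], [47, 142, 187], [45, 142, 185], [47, 142, 186], [47, 142, 184], [45, 139, 182], [58, 119, 151], [85, 66, 51], [94, 51, 27]]
[-0.0021 -0.0007  0.0007  0.002   0.0034]
```

The tail sticks out about 3 mm, so I'll push 2 mm more.

Request:
{"api": "arm_command", "payload": {
  "travel": [
    [0, 0, 3.3],
    [0, 0, 3.3],
    [0, 0, 3.3],
    [0, 0, 3.3],
    [0, 0, 2.2]
  ],
  "dr": [
    [0, 0, 0],
    [0, 0, 0],
    [0, 0, 0],
    [0, 0, 0],
    [0, 0, 0]
  ],
  "grip": 0
}}

```text
time_s: 19.38
eef_pos: [0.4643, -0.2105, 0.0399]
ee_rot: [[-0.992, 0.125, -0.004], [0.125, 0.992, 0.002], [0.004, 0.001, -1.0]]
contact_force: [-0.9, -0.3, 0.4]
opening: 0.0252
gripper_force: 0.0
```

Request:
{"api": "arm_command", "payload": {
  "travel": [
    [0, 0, 1.6],
    [0, 0, 0.7],
    [0, 0, 0],
    [0, 0, 0],
    [0, 0, 0]
  ],
  "dr": [
    [0, 0, 0],
    [0, 0, 0],
    [0, 0, 0],
    [0, 0, 0],
    [0, 0, 0]
  ]
}}

```text
time_s: 19.8
eef_pos: [0.4667, -0.2118, 0.0225]
ee_rot: [[-0.992, 0.125, 0.002], [0.125, 0.992, -0.001], [-0.003, -0.001, -1.0]]
contact_force: [0.6, 0.1, 0.2]
opening: -0.0003
gripper_force: 0.0
```

Request:
{"api": "arm_command", "payload": {
  "travel": [
    [-1.5, 0, 0],
    [-2, 0, 0],
    [-2, 0, 0],
    [-1.5, 0, 0],
    [-1, 0, 0]
  ],
  "dr": [
    [0, 0, 0],
    [0, 0, 0],
    [0, 0, 0],
    [0, 0, 0],
    [0, 0, 0]
  ]
}}

```text
time_s: 20.22
eef_pos: [0.5475, -0.222, 0.0229]
ee_rot: [[-0.992, 0.125, 0.003], [0.125, 0.992, -0.001], [-0.004, -0.001, -1.0]]
contact_force: [-0.1, 0.6, 0.3]
opening: -0.0
gripper_force: 0.0
```

Request:
{"api": "arm_command", "payload": {
  "travel": [
    [0, 0, 0],
    [0, 0, 0],
    [0, 0, 0],
    [0, 0, 0],
    [0, 0, 0]
  ],
  "dr": [
    [0, 0, 0],
    [0, 0, 0],
    [0, 0, 0],
    [0, 0, 0],
    [0, 0, 0]
  ]
}}

```text
time_s: 20.63
eef_pos: [0.5447, -0.2214, 0.0211]
ee_rot: [[-0.992, 0.126, 0.0], [0.126, 0.992, -0.0], [-0.0, -0.0, -1.0]]
contact_force: [0.3, -0.4, -0.4]
opening: 0.0002
gripper_force: 0.0
```

Request:
{"api": "arm_command", "payload": {
  "travel": [
    [0, 0, 0.34],
    [-0.6, 0, 0],
    [-0.6, 0, 0],
    [-0.5, 0, 0],
    [-0.4, 0, 0]
  ],
  "dr": [
    [0, 0, 0],
    [0, 0, 0],
    [0, 0, 0],
    [0, 0, 0],
    [0, 0, 0]
  ]
}}

```text
time_s: 21.05
eef_pos: [0.5668, -0.2241, 0.0174]
ee_rot: [[-0.992, 0.125, 0.0], [0.125, 0.992, -0.0], [-0.0, -0.0, -1.0]]
contact_force: [0.4, 0.2, 0.7]
opening: -0.0
gripper_force: 0.0
```

Request:
{"api": "arm_command", "payload": {
  "travel": [
    [-0.3, 0, 0],
    [-0.2, 0, 0],
    [-0.1, 0, 0],
    [-0.08, 0, 0],
    [0, 0, 0]
  ],
  "dr": [
    [0, 0, 0],
    [0, 0, 0],
    [0, 0, 0],
    [0, 0, 0],
    [0, 0, 0]
  ]
}}

```text
time_s: 21.47
eef_pos: [0.5717, -0.2247, 0.0172]
ee_rot: [[-0.992, 0.126, -0.003], [0.126, 0.992, 0.001], [0.003, 0.0, -1.0]]
contact_force: [-5.0, 1.1, 2.0]
opening: 0.0001
gripper_force: 0.0
```

Request:
{"api": "arm_command", "payload": {
  "travel": [
    [0, 0, 0],
    [0, 0, 0],
    [0.5, 0, 0],
    [1.5, 0, 0],
    [3, 0, 0]
  ],
  "dr": [
    [0, 0, 0],
    [0, 0, 0],
    [0, 0, 0],
    [0, 0, 0],
    [0, 0, 0]
  ]
}}

```text
time_s: 21.88
eef_pos: [0.5244, -0.2187, 0.0176]
ee_rot: [[-0.992, 0.125, 0.003], [0.125, 0.992, -0.001], [-0.003, -0.0, -1.0]]
contact_force: [-0.2, 0.2, 0.2]
opening: 0.0002
gripper_force: 0.0
```

Request:
{"api": "arm_command", "payload": {
  "travel": [
    [3, 0, -3],
    [2, 0, -3],
    [0.5, 0, -3.5],
    [0, 0, -3.5],
    [0, 0, -3.3]
  ],
  "dr": [
    [0, 0, 0],
    [0, 0, 0],
    [0, 0, 0],
    [0, 0, 0],
    [0, 0, 0]
  ],
  "grip": 8.5
}}

```text
time_s: 22.3
eef_pos: [0.4685, -0.2117, 0.1822]
ee_rot: [[-0.992, 0.126, 0.002], [0.126, 0.992, -0.001], [-0.002, -0.001, -1.0]]
contact_force: [0.1, -0.3, -0.3]
opening: 0.0606
gripper_force: 0.0
```

Request:
{"api": "arm_command", "payload": {
  "travel": [
    [0, 0, -1.5],
    [0, 0, 0],
    [0, 0, 0],
    [0, 0, 0],
    [0, 0, 0]
  ],
  "dr": [
    [0, 0, 0],
    [0, 0, 0],
    [0, 0, 0],
    [0, 0, 0],
    [0, 0, 0]
  ]
}}

```text
time_s: 22.72
eef_pos: [0.4685, -0.2114, 0.1927]
ee_rot: [[-0.992, 0.125, -0.003], [0.125, 0.992, 0.002], [0.003, 0.001, -1.0]]
contact_force: [-0.2, -1.0, 0.2]
opening: 0.0848
gripper_force: 0.0
```

Run:
```python
from h import *
lookcard("c10",.023)
w=cv2.imread("pics/c10.png");m=camera_model("wrist")
k=proj(m,[[.587,-.2263,.015],[.590,-.198,.015]]);print(k)
r=int(k[0,1]);c=int(k[0,0])
for cc in(c-24,c-12,c,c+12,c+26): print(cc,[(r-6+i,x) for i,x in enumerate(w[r-6:r+8,cc].tolist())])
```

```text
card ((0.5854547023773193, -0.2252778857946396), (0.04938095808029175, 0.006697335746139288), 82.80382537841797) [232 269  42   6 252]
boxtop ((0.6082001328468323, -0.22883760929107666), (0.1492549628019333, 0.04651124030351639), 83.5247573852539) 0.06227798850202921
[ 0.4684 -0.2114  0.1927] 82.8
[[251.83382456 269.32373178]
 [274.97839949 268.90834713]]
227 [(263, [172, 172, 180]), (264, [173, 173, 180]), (265, [172, 171, 179]), (266, [172, 172, 179]), (267, [174, 173, 181]), (268, [156, 164, 175]), (269, [103, 135, 153]), (270, [67, 103, 124]), (271, [67, 91, 112]), (272, [71, 82, 96]), (273, [69, 77, 84]), (274, [55, 101, 127]), (275, [47, 141, 185]), (276, [54, 127, 161])]
239 [(263, [169, 168, 177]), (264, [170, 168, 176]), (265, [169, 168, 176]), (266, [170, 169, 176]), (267, [145, 151, 169]), (268, [72, 108, 173]), (269, [39, 95, 200]), (270, [49, 112, 219]), (271, [52, 120, 227]), (272, [38, 97, 204]), (273, [41, 100, 208]), (274, [43, 117, 200]), (275, [47, 141, 184]), (276, [53, 126, 159])]
251 [(263, [173, 173, 181]), (264, [172, 172, 180]), (265, [174, 173, 181]), (266, 
[... 208 characters left out ...]
46, 140, 185]), (276, [53, 127, 163])]
263 [(263, [169, 169, 177]), (264, [169, 168, 177]), (265, [170, 169, 178]), (266, [171, 170, 177]), (267, [146, 152, 170]), (268, [73, 107, 176]), (269, [40, 97, 203]), (270, [48, 114, 220]), (271, [53, 122, 228]), (272, [39, 97, 205]), (273, [40, 99, 207]), (274, [42, 116, 198]), (275, [47, 141, 184]), (276, [52, 125, 159])]
277 [(263, [168, 168, 176]), (264, [168, 168, 177]), (265, [169, 169, 178]), (266, [170, 170, 177]), (267, [169, 169, 176]), (268, [149, 163, 177]), (269, [82, 140, 168]), (270, [53, 127, 158]), (271, [53, 125, 158]), (272, [54, 120, 152]), (273, [62, 118, 151]), (274, [58, 125, 163]), (275, [46, 139, 183]), (276, [51, 124, 158])]
```

```bash
python3 -c "
from rig import *
print(sign_off())"
```

```text
the job is handed in; nothing more can be done
None
```

The can lies still on the mat with its blue stripe up to within about 1°, the card is in the slot with its end about 1.3 mm proud of the box front, and the job was handed in at about 23 s.

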